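# Load a sample jar into a push-latch bench incubator

### The job

Open the bench incubator by pressing down on the ribbed pad of its large square push-to-release door until the catch lets go, and let the door swing fully open. Then take the short squat sample jar from the grey tray and stand it upright on the floor of the chamber under that door, lowering it to the floor before letting go. Leave the door open.

Things in the scene. Friction and masses are not known exactly. Their poses are not given: they have to be found in the camera images.
- press_pad (a point): Top centre of the dark ribbed pad (36 x 70 mm) on the large, nearly square ivory door (172 x 170 mm) in the top of the bench incubator, an ivory box 240 x 300 mm, deck 119 mm high. 126 mm above the bench when shut, 120 mm from the hinge, 52 mm from the free edge. Axes (door shut): x from the robot's side to the hinge, z up. The narrow screwed cover beside it is not the door.
- door (a joint): Door angle, rad: 0 shut, negative pressed in, positive swinging up about its far edge; fully open 1.75, just past upright, 170 mm above the deck. Pressing the pad takes 3 to 6 N; the catch has let go by 6 mm of travel, a solid stop comes at 7 mm. As the finger withdraws upward the door follows it with 2 to 3 N; once clear (150 mm up) it swings open in 2 s by its spring and stays.
- jar_mid (a point): Centre (half-way up) of the sample jar: upright glass cylinder with white cap, 42 mm in diameter, 58 mm high, about 0.1 kg, the shortest vessel on the grey tray, whose floor is 5 mm above the bench. It stands at one of four places about 110 mm apart; the other three vessels (32 to 64 mm in diameter, 85 to 105 mm high) are bystanders. z is its own axis.
- chamber_floor (a point): Centre of the floor of the chamber under the door, 50 mm above the bench. The chamber measures 130 mm along x and 160 mm along y and is open at the top once the door is open; its rim is 58 mm, the deck around it 69 mm above its floor. Axes: x away from the robot towards the hinge (85 mm from this point, where the open door stands), y along the hinge, z up.
Not all that is in view belongs to the job. Leave any brown, pink or yellow look-alike of the part that bears jar_mid alone.

How it is judged (in metres and radians):
On the way, in this order (a step that is already met when the one before it is completed fails the run):
1. the door, released by pressing it in, has swung open (value of joint door above 1.4 rad), for 0.2 s.
2. the jar is lowered, still held, to within 15 mm of the chamber floor (x of jar_mid in the frame of chamber_floor between -0.055 and 0.055 m and y of jar_mid in the frame of chamber_floor between -0.07 and 0.07 m and z of jar_mid in the frame of chamber_floor below 0.044 m and contact force between the fingers and sample_jar above 0.5 N), for 0.05 s.
At the end, for the whole second after the job is handed in: The large door stands open (beyond 1.4 rad), and the squat sample jar stands upright (within 10 degrees) and still on the chamber floor (centre within 55 mm of the chamber's centre along x and 70 mm along y, and no more than 36 mm above the floor), let go (value of joint door above 1.4 rad and x of jar_mid in the frame of chamber_floor between -0.055 and 0.055 m and y of jar_mid in the frame of chamber_floor between -0.07 and 0.07 m and z of jar_mid in the frame of chamber_floor below 0.036 m and angle between jar_mid's own z axis and vertical below 0.17 rad and linear speed of sample_jar below 0.02 m/s); the robot touches nothing.
It also fails if it takes over 54 s, if anything falls off the work surface, if the arm or the gripper's body presses on something with over 40 N, if the wrist force passes 120 N, or if a joint passes its speed limit or range.

### The arm

A 6-joint arm with a two-finger parallel gripper is mounted at the origin on the work surface. World frame = base frame: x ahead of the robot, y to its left, z up, the work surface at z = 0. Lengths are in mm, angles in rad, forces in N, time in s.
With the tool pointing down it reaches from about 275 to 750 mm from the base axis. Payload 10.2 kg.
Tool frame: the origin (TCP) lies on the centre line of the jaws, within the pads' length; the fingertips stand 17 mm ahead of it and the grasp point (between the pads) lies 2 mm behind it; z points along the fingers, y is the line along which they close (so a half turn about z gives the same grasp; the last joint's range is limited). The gripper opens to 85 mm and grips with 20 to 120 N. Pads are 22 mm wide; open, the fingers measure 114 mm over their backs; the gripper's body (76 mm by 85 mm) begins 54 mm behind the grasp point. The pads swing forward as they close: fully open they stand 13 mm farther back than shut.
Start: joints at [1.031, 0.313, 1.498, -0, 1.331, -0.223], TCP at [163.565, 498.877, 248.294] pointing down, gripper open.
Joint ranges: [-2.94, 2.94], [-0.97, 2.17], [0.19, 2.56], [-1.23, 4.37], [0.02, 3.11], [-2.88, 2.88]. Speed limits (rad/s): [2.39, 2.39, 3.01, 3.14, 3.14, 3.14].

### API

Orientations are given as a unit quaternion [w, x, y, z].
In Python, from rig import ctrl gives the robot as it stands. The module is installed in compiled form; this text tells all that it offers.
- The arm moves only by the shell command python3 -m jog 'ROWS' [FORCE]. ROWS is JSON, a list of rows, each an object with "delta_pos": the shift along the world's x, y, z in mm, a list of three; "angular": the turn, a rotation vector about the world's x, y, z in rad, a list of three; "fingers": the opening, from 0 (shut) to 1 (fully open). In form: [{"delta_pos": [tx, ty, tz], "angular": [rx, ry, rz], "fingers": fingers}, ...]. A call has 1 to 10 rows; each row is the pose to reach, as a shift and turn from the pose commanded when the call began; what a row does not reach only later rows make up. A row lasts 1/8 s, in which the tool goes at most 62.5 mm and 10.7 degrees, less where a joint would pass 70% of its speed; a pose out of reach is approached as far as the arm can. A call with a gripper value outside its range is refused whole. The fingers move at their own pace and stop on an object; FORCE is the grip in N (left out, the last holds). Time passes only in rows, so rows that repeat a pose let the fingers close. It gives the time, the measured TCP pose, the force, the opening and the grip force at its end, in the units of the state.
- ctrl.sense(): the state, without advancing time (a new reading comes with each control period).
- ctrl.capture(name): name is "scene" or "top"; returns a dict with "pixels" (400x640x3 uint8, blue, green, red), "fx", "fy", "cx", "cy" (pixels), "R" (3x3) and "t" (3): a world point X has camera coordinates R X + t. Camera axes: x right, y down, z forward; pixel columns grow to the right and rows downward; lengths in mm; the calibration is good to about 2 mm. A picture is of the moment at which its call begins. There is no depth.
- ctrl.finish_job(): hands the job in; it is judged then, once.
The state is a dict: "time_s": time; "joints": joint angles; "dq": joint speeds; "tau": joint torques, N m; "eef_pos": TCP position; "ee_rot": TCP orientation; "force": force on the tool from outside, world axes, zero at the start; "wrist_torque": the same for the moment, N m; "grip_width": opening from 0.0 (shut) to 1.0 (fully open); "grip_force": force on a finger pad.
Only numpy, scipy, OpenCV 4.12 (cv2) and the standard library are available. Lean on these libraries where they do the work, as an engineer would, in place of code of your own. Each camera call takes 0.05 s, during which the arm holds its last target. There are 200 camera calls.

## Working session

There is one attempt and no reset: what is moved stays moved. The work goes in short steps, Python scripts to look and compute and a shell command to move; the robot and the scene stay as the last step left them, time stands still between calls to the robot, and variables do not carry over. Pictures are saved under pics/ and viewed, at most 10 in all, crops included, and the job is handed in when it is done.

```bash
mkdir -p pics
cat > h.py <<'E'
import numpy as np, cv2, pickle
from rig import ctrl
def cap(n,f):
    c=ctrl.capture(n); cv2.imwrite(f'pics/{f}.png',c['pixels']); pickle.dump(c,open(f'pics/{f}.pkl','wb')); return c
def ray(c,u,v,z):
    R=np.array(c['R']);t=np.array(c['t']).ravel();o=-R.T@t
    d=R.T@np.array([(u-c['cx'])/c['fx'],(v-c['cy'])/c['fy'],1]); return o+d*(z-o[2])/d[2]
def proj(c,X):
    p=np.array(c['R'])@np.array(X,float)+np.array(c['t']).ravel(); return [c['fx']*p[0]/p[2]+c['cx'],c['fy']*p[1]/p[2]+c['cy']]
E
python3 - <<'E'
from h import *
for n in('scene','top'):
    c=cap(n,n+'0'); print(n,-np.array(c['R']).T@np.array(c['t']).ravel(),np.array(c['R'])[2])
print(ctrl.sense())
E
```

```text
scene [1033.10768814 -101.97707817  989.16239357] [-0.49270471  0.21083427 -0.8442695 ]
top [ 411.60870994  121.5702361  1012.1032066 ] [ 0.10484589 -0.00550568 -0.99447324]
{'time_s': 0.1, 'joints': array([ 1.03060774e+00,  3.13399132e-01,  1.49832931e+00,  1.62955318e-05,
        1.33099250e+00, -2.23390868e-01]), 'dq': array([-4.91794456e-04, -4.17064846e-04, -1.36475128e-03, -4.70087062e-04,
        2.22675467e-04,  4.79991102e-05]), 'tau': array([ 3.15979414e-03, -4.12893963e+01, -2.60142267e+01, -1.47546830e-04,
        3.02021297e-03, -2.03579293e-05]), 'eef_pos': array([163.45057431, 498.70120491, 247.80165958]), 'ee_rot': array([-2.17532543e-04,  1.57739201e-01,  9.87480646e-01, -5.20574165e-04]), 'force': array([0.23838271, 0.15680743, 0.24269825]), 'wrist_torque': array([-0.03246621, -0.00455052, -0.02649178]), 'grip_force': 0.0, 'grip_width': 0.9997610902154562}
```

View pics/top0.png

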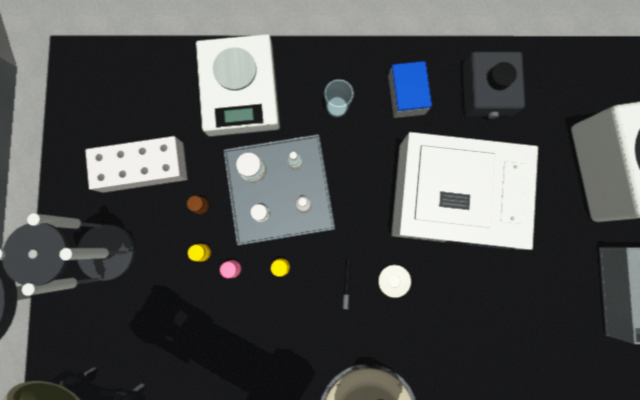

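View pics/scene0.png

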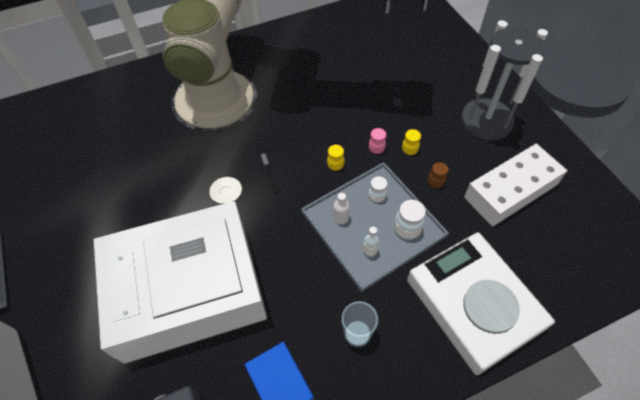

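The top view shows the pad at about (455,200) and the door from (418,147) to (493,226). The squat jar's cap is at (260,212) in the top view and (378,185) in the scene view. The pad's long side runs along y and the hinge is at the image top.

Run:
```python
from h import *
C={n:pickle.load(open(f'pics/{n}0.pkl','rb')) for n in('top','scene')}
g={n:cv2.cvtColor(C[n]['pixels'],6) for n in C}
def blob(n,box,dark):
    x0,y0,x1,y1=box; s=g[n][y0:y1,x0:x1]; m=((s<110) if dark else (s>190)).astype(np.uint8)
    k=max(cv2.findContours(m,0,2)[0],key=cv2.contourArea); mo=cv2.moments(k); r=cv2.minAreaRect(k)
    return (mo['m10']/mo['m00']+x0,mo['m01']/mo['m00']+y0),cv2.boxPoints(r)+[x0,y0],mo['m00']
for n,b in(('top',(430,182,480,218)),('scene',(160,228,215,272))):
    c,bp,a=blob(n,b,True); print(n,'pad',c,a,ray(C[n],*c,126)); print(np.array([ray(C[n],*p,126)[:2] for p in bp]).round(1))
for n,b in(('top',(245,198,275,228)),('scene',(365,174,392,192))):
    c,bp,a=blob(n,b,False); print(n,'cap',c,a,ray(C[n],*c,63).round(1)); print(np.array([ray(C[n],*p,63)[:2] for p in bp]).round(1))
for n in C: print(n,'TCP',proj(C[n],[163,499,248]))
for p in((260,212),(249,163),(295,156),(304,203)): print(p,ray(C['top'],*p,63).round(0))
print('door',[ray(C['top'],*p,126)[:2].round(0) for p in((421,147),(496,155),(489,226),(416,218))])
v=[cv2.resize(C['top']['pixels'][120:250,210:340],None,fx=3,fy=3,interpolation=2),cv2.resize(C['scene']['pixels'][160:290,300:430],None,fx=3,fy=3,interpolation=2)]
cv2.imwrite('pics/crop.png',np.hstack(v))
```

```text
top pad (454.2946386946387, 200.26247086247088) 357.5 [ 516.53686338 -189.32898784  126.        ]
[[ 504.4 -155.2]
 [ 536.3 -159.8]
 [ 529.  -224.5]
 [ 497.  -219.6]]Traceback (most recent call last):
  File "<stdin>", line 9, in <module>
  File "<stdin>", line 6, in blob
ValueError: max() iterable argument is empty
```

Run:
```python
from h import *
C={n:pickle.load(open(f'pics/{n}0.pkl','rb')) for n in('top','scene')}
g={n:cv2.cvtColor(C[n]['pixels'],6) for n in C}
def blob(n,box,dark):
    x0,y0,x1,y1=box; s=g[n][y0:y1,x0:x1]; th,m=cv2.threshold(s,0,255,(1 if dark else 0)+cv2.THRESH_OTSU)
    k=max(cv2.findContours(m,0,2)[0],key=cv2.contourArea); mo=cv2.moments(k); r=cv2.minAreaRect(k)
    return (mo['m10']/mo['m00']+x0,mo['m01']/mo['m00']+y0),cv2.boxPoints(r)+[x0,y0],mo['m00']
for n,b in(('top',(435,186,476,214)),('scene',(165,232,212,266))):
    c,bp,a=blob(n,b,True); print(n,'pad',c,a,ray(C[n],*c,126)); print(np.array([ray(C[n],*p,126)[:2] for p in bp]).round(1))
for n,b in(('top',(245,198,275,228)),('scene',(365,172,392,190))):
    c,bp,a=blob(n,b,False); print(n,'cap',c,a,ray(C[n],*c,63).round(1)); print(np.array([ray(C[n],*p,63)[:2] for p in bp]).round(1))
for n in C: print(n,'TCP',proj(C[n],[163,499,248]))
for p in((260,212),(249,163),(295,156),(304,203)): print(p,ray(C['top'],*p,63).round(0))
print('door',[ray(C['top'],*p,126)[:2].round(0) for p in((421,147),(496,155),(489,226),(416,218))])
v=[cv2.resize(C['top']['pixels'][120:250,210:340],None,fx=3,fy=3,interpolation=2),cv2.resize(C['scene']['pixels'][160:290,300:430],None,fx=3,fy=3,interpolation=2)]
cv2.imwrite('pics/crop.png',np.hstack(v))
```

```text
top pad (454.3210019267823, 200.23660886319846) 432.5 [ 516.59604868 -189.39136671  126.        ]
[[ 502.6 -152.6]
 [ 538.6 -157.8]
 [ 530.8 -226.8]
 [ 494.8 -221.3]]
scene pad (187.3879946344735, 248.98960429242118) 497.0 [ 516.72709966 -187.86490271  126.        ]
[[ 494.2 -222.6]
 [ 502.3 -151.4]
 [ 539.1 -153.5]
 [ 530.8 -223.3]]
top cap (258.18139963167584, 212.0073664825046) 181.0 [496.  265.9  63. ]
[[513.2 283.6]
 [513.1 247.2]
 [476.6 246.7]
 [476.7 283. ]]
scene cap (378.5364238410596, 182.52317880794703) 151.0 [497.4 267.4  63. ]
[[473.  259.9]
 [488.  292.5]
 [521.1 274.7]
 [506.3 242.7]]
top TCP [np.float64(115.42817302134762), np.float64(381.50608315460454)]
scene TCP [np.float64(404.52286355363736), np.float64(8.182847611234166)]
(260, 212) [496. 262.  63.]
(249, 163) [617. 290.  63.]
(295, 156) [634. 177.  63.]
(304, 203) [518. 155.  63.]
door [array([ 640., -117.]), array([ 621., -290.]), array([ 458., -266.]), array([ 476., -101.])]
```

View pics/crop.png

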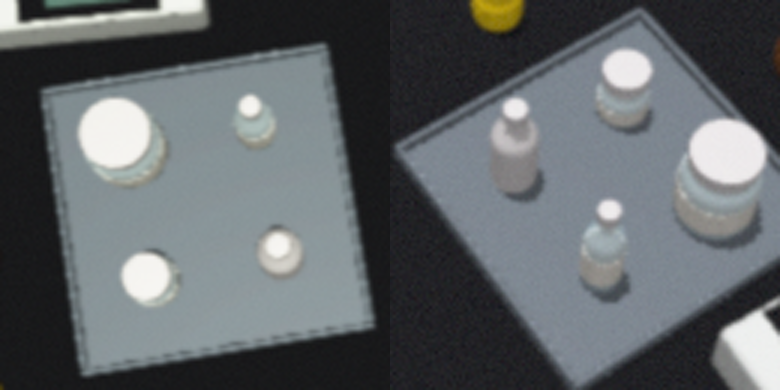

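The crop confirms the squat jar with its wide cap at (497, 266). The pad is at (517, -189) with a yaw of about -6.5°, which puts the chamber centre near (551, -193).

```bash
python3 -m jog '[{"delta_pos":[353,-688,0],"angular":[0,0,0.2],"fingers":0},{"delta_pos":[353,-688,0],"angular":[0,0,0.2],"fingers":0},{"delta_pos":[353,-688,0],"angular":[0,0,0.2],"fingers":0},{"delta_pos":[353,-688,0],"angular":[0,0,0.2],"fingers":0},{"delta_pos":[353,-688,0],"angular":[0,0,0.2],"fingers":0},{"delta_pos":[353,-688,0],"angular":[0,0,0.2],"fingers":0},{"delta_pos":[353,-688,0],"angular":[0,0,0.2],"fingers":0},{"delta_pos":[353,-688,0],"angular":[0,0,0.2],"fingers":0},{"delta_pos":[353,-688,0],"angular":[0,0,0.2],"fingers":0},{"delta_pos":[353,-688,0],"angular":[0,0,0.2],"fingers":0}]' 30
```

```text
time_s: 1.35
eef_pos: [447.2, -54.9, 248.2]
ee_rot: [-0.0, 0.059, 0.998, 0.0]
force: [0.3, 1.0, -0.1]
grip_width: 0.002
grip_force: 0.0
```

```bash
python3 -m jog '[{"delta_pos":[70,-134,0],"angular":[0,0,0],"fingers":0},{"delta_pos":[70,-134,0],"angular":[0,0,0],"fingers":0},{"delta_pos":[70,-134,0],"angular":[0,0,0],"fingers":0},{"delta_pos":[70,-134,-60],"angular":[0,0,0],"fingers":0},{"delta_pos":[70,-134,-90],"angular":[0,0,0],"fingers":0},{"delta_pos":[70,-134,-90],"angular":[0,0,0],"fingers":0},{"delta_pos":[70,-134,-90],"angular":[0,0,0],"fingers":0}]'
python3 - <<'E'
from h import *
cap('scene','pre'); print(ctrl.sense()['eef_pos'])
cv2.imwrite('pics/prec.png',cv2.resize(cv2.imread('pics/pre.png')[120:370,60:340],None,fx=2,fy=2))
E
```

```text
time_s: 2.22
eef_pos: [517.3, -187.0, 159.8]
ee_rot: [0.001, 0.058, 0.998, -0.001]
force: [0.4, -0.7, 0.1]
grip_width: -0.002
grip_force: 0.0
[ 517.35626155 -187.06877003  160.02625911]
```

View pics/prec.png

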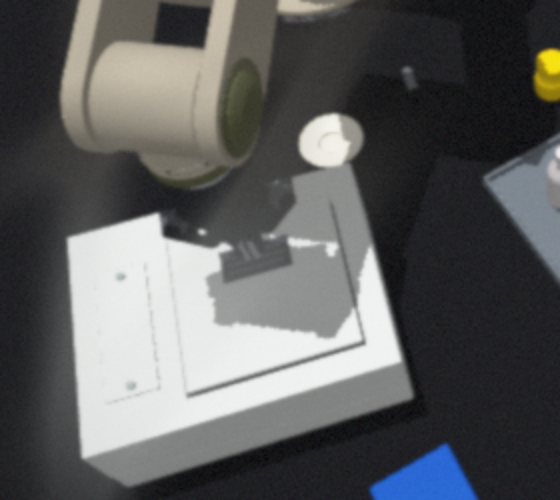

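The fingertips are over the pad at crop (250,250), so I'll press.

```bash
python3 -m jog '[{"delta_pos":[0,-1,-12],"angular":[0,0,0],"fingers":0},{"delta_pos":[0,-1,-16],"angular":[0,0,0],"fingers":0},{"delta_pos":[0,-1,-18],"angular":[0,0,0],"fingers":0},{"delta_pos":[0,-1,-20],"angular":[0,0,0],"fingers":0},{"delta_pos":[0,-1,-22],"angular":[0,0,0],"fingers":0},{"delta_pos":[0,-1,-22],"angular":[0,0,0],"fingers":0}]'
```

```text
time_s: 3.02
eef_pos: [516.6, -187.7, 136.4]
ee_rot: [-0.0, 0.058, 0.998, -0.0]
force: [-2.0, 1.6, 3.2]
grip_width: -0.001
grip_force: 1.5
```

```bash
python3 -m jog '[{"delta_pos":[0,0,-1],"angular":[0,0,0],"fingers":0},{"delta_pos":[0,0,-1],"angular":[0,0,0],"fingers":0}]'
```

```text
time_s: 3.28
eef_pos: [516.7, -187.7, 135.4]
ee_rot: [0.0, 0.058, 0.998, -0.0]
force: [-3.0, 0.2, 4.7]
grip_width: -0.004
grip_force: 2.1
```

```bash
python3 -m jog '[{"delta_pos":[0,0,-1],"angular":[0,0,0],"fingers":0},{"delta_pos":[0,0,-2],"angular":[0,0,0],"fingers":0},{"delta_pos":[0,0,-2],"angular":[0,0,0],"fingers":0}]'
```

```text
time_s: 3.65
eef_pos: [516.8, -187.8, 135.1]
ee_rot: [0.0, 0.058, 0.998, -0.0]
force: [-8.4, 3.5, 19.1]
grip_width: -0.003
grip_force: 9.7
```

That reached the solid stop (19 N), so the catch has let go. Now I'll withdraw upward.

```bash
python3 -m jog '[{"delta_pos":[0,0,20],"angular":[0,0,0],"fingers":0},{"delta_pos":[0,0,40],"angular":[0,0,0],"fingers":0},{"delta_pos":[0,0,65],"angular":[0,0,0],"fingers":0},{"delta_pos":[0,0,90],"angular":[0,0,0],"fingers":0},{"delta_pos":[0,0,115],"angular":[0,0,0],"fingers":0},{"delta_pos":[0,0,140],"angular":[0,0,0],"fingers":0},{"delta_pos":[0,0,165],"angular":[0,0,0],"fingers":0},{"delta_pos":[0,0,190],"angular":[0,0,0],"fingers":0},{"delta_pos":[0,0,190],"angular":[0,0,0],"fingers":0}]'
python3 - <<'E'
from h import *
cap('scene','up'); 
cv2.imwrite('pics/upc.png',cv2.resize(cv2.imread('pics/up.png')[100:370,40:340],None,fx=2,fy=2))
E
```

```text
time_s: 4.78
eef_pos: [517.3, -188.0, 324.5]
ee_rot: [0.002, 0.058, 0.998, -0.001]
force: [-1.4, -0.1, -1.2]
grip_width: -0.001
grip_force: 0.0
```

View pics/upc.png

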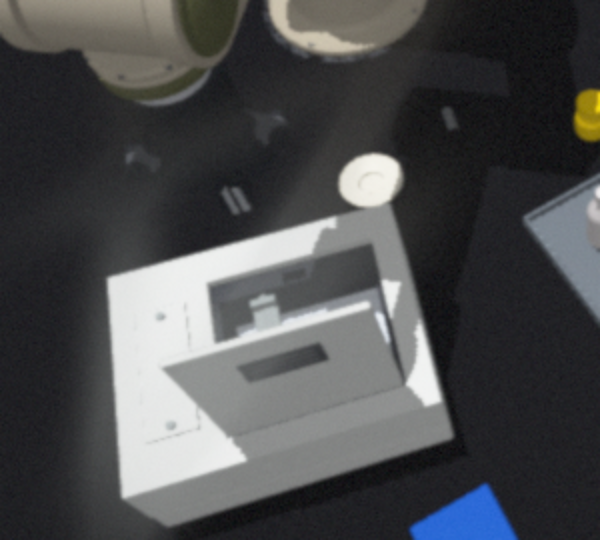

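The door is open. Something small and pale shows inside the chamber at crop (265,308), so I'll check it from the top camera on the way to the jar.

```bash
python3 -m jog '[{"delta_pos":[-20,454,-60],"angular":[0,0,0],"fingers":0.85},{"delta_pos":[-20,454,-60],"angular":[0,0,0],"fingers":0.85},{"delta_pos":[-20,454,-60],"angular":[0,0,0],"fingers":0.85},{"delta_pos":[-20,454,-60],"angular":[0,0,0],"fingers":0.85},{"delta_pos":[-20,454,-60],"angular":[0,0,0],"fingers":0.85},{"delta_pos":[-20,454,-60],"angular":[0,0,0],"fingers":0.85},{"delta_pos":[-20,454,-60],"angular":[0,0,0],"fingers":0.85},{"delta_pos":[-20,454,-60],"angular":[0,0,0],"fingers":0.85},{"delta_pos":[-20,454,-170],"angular":[0,0,0],"fingers":0.85},{"delta_pos":[-20,454,-170],"angular":[0,0,0],"fingers":0.85}]'
python3 - <<'E'
from h import *
t=cap('top','t2'); s=cap('scene','s2')
print('centre px',proj(t,[551.4,-192.7,50]),proj(s,[551.4,-192.7,50]))
a=cv2.resize(t['pixels'][110:270,380:560],(400,356),interpolation=2); b=cv2.resize(s['pixels'][190:370,80:280],(400,360),interpolation=2)[:356]
cv2.imwrite('pics/ch.png',np.hstack([a,b]))
E
```

```text
time_s: 6.08
eef_pos: [495.8, 265.7, 150.3]
ee_rot: [-0.001, 0.058, 0.998, -0.0]
force: [1.2, 0.7, 0.4]
grip_width: 0.851
grip_force: 0.0
centre px [np.float64(444.51549623472584), np.float64(189.91166930832148)] [np.float64(198.6914512006498), np.float64(279.13779788520736)]
```

View pics/ch.png

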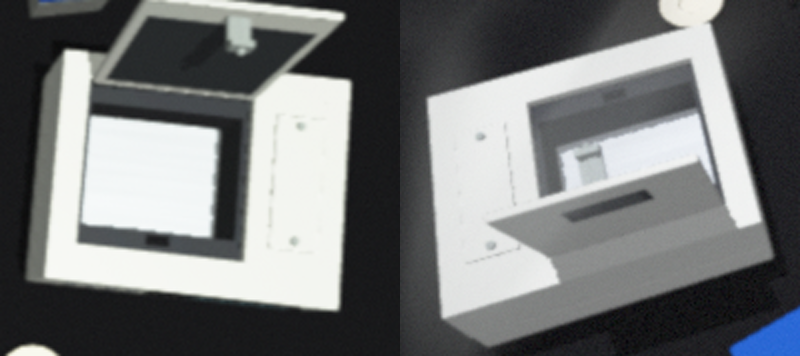

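The object is the catch tongue on the door's underside, and the chamber is empty. Its projected centre falls on the visible floor at crop (143,177). Now I'll grasp the jar.

```bash
python3 -m jog '[{"delta_pos":[1,1,-50],"angular":[0,0,0],"fingers":0.85},{"delta_pos":[1,1,-85],"angular":[0,0,0],"fingers":0.85},{"delta_pos":[1,1,-105],"angular":[0,0,0],"fingers":0.85},{"delta_pos":[1,1,-113],"angular":[0,0,0],"fingers":0.85},{"delta_pos":[1,1,-113],"angular":[0,0,0],"fingers":0.2},{"delta_pos":[1,1,-113],"angular":[0,0,0],"fingers":0.2},{"delta_pos":[1,1,-113],"angular":[0,0,0],"fingers":0.2},{"delta_pos":[1,1,-113],"angular":[0,0,0],"fingers":0.2},{"delta_pos":[1,1,-113],"angular":[0,0,0],"fingers":0.2}]' 35
```

```text
time_s: 7.3
eef_pos: [498.5, 267.4, 42.1]
ee_rot: [0.001, 0.058, 0.998, 0.0]
force: [-1.4, -2.2, 4.9]
grip_width: 0.461
grip_force: 34.7
```

```bash
python3 -m jog '[{"delta_pos":[0,0,25],"angular":[0,0,0],"fingers":0.2},{"delta_pos":[0,0,70],"angular":[0,0,0],"fingers":0.2},{"delta_pos":[0,0,120],"angular":[0,0,0],"fingers":0.2},{"delta_pos":[0,0,160],"angular":[0,0,0],"fingers":0.2},{"delta_pos":[0,-25,175],"angular":[0,0,0],"fingers":0.2},{"delta_pos":[2,-65,180],"angular":[0,0,0],"fingers":0.2},{"delta_pos":[5,-110,180],"angular":[0,0,0],"fingers":0.2},{"delta_pos":[10,-160,180],"angular":[0,0,0],"fingers":0.2},{"delta_pos":[15,-210,180],"angular":[0,0,0],"fingers":0.2},{"delta_pos":[20,-260,180],"angular":[0,0,0],"fingers":0.2}]'
python3 -m jog '[{"delta_pos":[5,-50,0],"angular":[0,0,0],"fingers":0.2},{"delta_pos":[10,-100,0],"angular":[0,0,0],"fingers":0.2},{"delta_pos":[14,-145,0],"angular":[0,0,0],"fingers":0.2},{"delta_pos":[17,-180,0],"angular":[0,0,0],"fingers":0.2},{"delta_pos":[18,-198,0],"angular":[0,0,0],"fingers":0.2},{"delta_pos":[18,-198,0],"angular":[0,0,0],"fingers":0.2},{"delta_pos":[18,-198,0],"angular":[0,0,0],"fingers":0.2}]'
python3 - <<'E'
from h import *
s=cap('scene','s3')
cv2.imwrite('pics/s3c.png',cv2.resize(s['pixels'][60:330,40:340],None,fx=2,fy=2))
E
```

```text
time_s: 8.55
eef_pos: [517.7, 5.6, 221.4]
ee_rot: [0.001, 0.058, 0.998, -0.0]
force: [1.3, 0.3, -1.8]
grip_width: 0.468
grip_force: 35.8
time_s: 9.43
eef_pos: [535.7, -189.5, 220.6]
ee_rot: [0.0, 0.058, 0.998, 0.0]
force: [-0.4, 0.6, -0.3]
grip_width: 0.461
grip_force: 35.8
```

View pics/s3c.png

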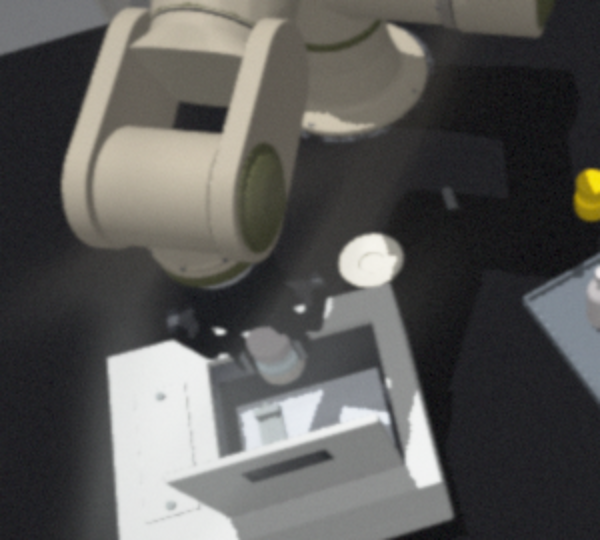

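The jar is held upright at crop (275,355), over the chamber and clear of the door. Next I'll lower it.

```bash
python3 -m jog '[{"delta_pos":[0,-2,-25],"angular":[0,0,0],"fingers":0.2},{"delta_pos":[0,-2,-55],"angular":[0,0,0],"fingers":0.2},{"delta_pos":[0,-2,-85],"angular":[0,0,0],"fingers":0.2},{"delta_pos":[0,-2,-110],"angular":[0,0,0],"fingers":0.2},{"delta_pos":[0,-2,-122],"angular":[0,0,0],"fingers":0.2},{"delta_pos":[0,-2,-127],"angular":[0,0,0],"fingers":0.2},{"delta_pos":[0,-2,-129],"angular":[0,0,0],"fingers":0.2},{"delta_pos":[0,-2,-130],"angular":[0,0,0],"fingers":0.2},{"delta_pos":[0,-2,-130],"angular":[0,0,0],"fingers":0.2}]'
```

```text
time_s: 10.6
eef_pos: [535.8, -192.8, 90.7]
ee_rot: [0.0, 0.058, 0.998, -0.0]
force: [-0.1, -0.1, -0.1]
grip_width: 0.463
grip_force: 35.8
```

```bash
python3 -m jog '[{"delta_pos":[0,0,-1],"angular":[0,0,0],"fingers":0.2},{"delta_pos":[0,0,-2],"angular":[0,0,0],"fingers":0.2},{"delta_pos":[0,0,-3],"angular":[0,0,0],"fingers":0.2},{"delta_pos":[0,0,-3.5],"angular":[0,0,0],"fingers":0.2},{"delta_pos":[0,0,-3.5],"angular":[0,0,0],"fingers":0.2}]'
```

```text
time_s: 11.22
eef_pos: [535.7, -192.7, 87.1]
ee_rot: [0.0, 0.058, 0.998, -0.0]
force: [-1.8, 1.2, 4.7]
grip_width: 0.465
grip_force: 36.2
```

It's in contact with the floor (4.7 N). Now I'll release and rise.

```bash
python3 -m jog '[{"delta_pos":[0,0,0],"angular":[0,0,0],"fingers":0.55},{"delta_pos":[0,0,0],"angular":[0,0,0],"fingers":0.75},{"delta_pos":[0,0,0],"angular":[0,0,0],"fingers":0.75},{"delta_pos":[0,0,0],"angular":[0,0,0],"fingers":0.75},{"delta_pos":[0,0,20],"angular":[0,0,0],"fingers":0.75},{"delta_pos":[0,0,60],"angular":[0,0,0],"fingers":0.75},{"delta_pos":[0,0,110],"angular":[0,0,0],"fingers":0.75},{"delta_pos":[0,0,160],"angular":[0,0,0],"fingers":0.75},{"delta_pos":[-40,60,180],"angular":[0,0,0],"fingers":0.75},{"delta_pos":[-70,110,180],"angular":[0,0,0],"fingers":0.75}]'
python3 -m jog '[{"delta_pos":[-20,60,0],"angular":[0,0,0],"fingers":0.75},{"delta_pos":[-40,120,0],"angular":[0,0,0],"fingers":0.75},{"delta_pos":[-50,160,0],"angular":[0,0,0],"fingers":0.75},{"delta_pos":[-50,160,0],"angular":[0,0,0],"fingers":0.75},{"delta_pos":[-50,160,0],"angular":[0,0,0],"fingers":0.75}]'
python3 - <<'E'
from h import *
t=cap('top','t4'); s=cap('scene','s4')
a=cv2.resize(t['pixels'][110:270,380:560],(400,356),interpolation=2); b=cv2.resize(s['pixels'][190:370,80:280],(400,360),interpolation=2)[:356]
cv2.imwrite('pics/end.png',np.hstack([a,b]))
E
```

```text
time_s: 12.48
eef_pos: [469.1, -88.6, 267.5]
ee_rot: [0.001, 0.059, 0.998, -0.0]
force: [1.1, 1.6, 0.2]
grip_width: 0.752
grip_force: 0.0
time_s: 13.1
eef_pos: [419.9, 70.2, 266.5]
ee_rot: [0.0, 0.058, 0.998, -0.0]
force: [0.9, 0.3, -0.2]
grip_width: 0.745
grip_force: 0.0
```

View pics/end.png

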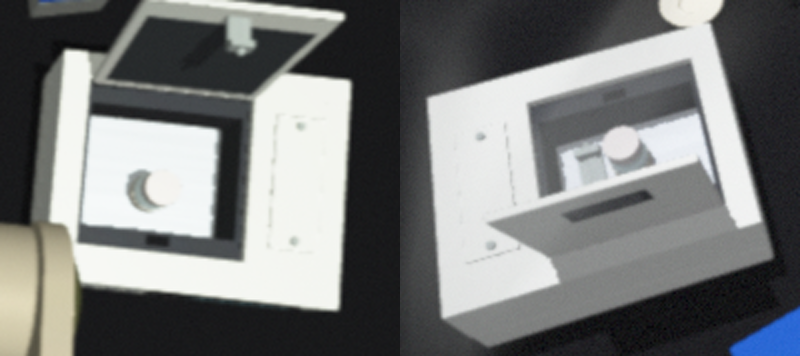

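The jar's cap is at crop (163,187) and its base at (142,188). That offset matches an upright jar in perspective, and the door is still open, so I'll hand it in.

```bash
python3 -c "
from rig import ctrl
print(ctrl.finish_job())"
```

```text
the job is handed in; nothing more can be done
None
```

I handed the job in at about 13 s: the large door is open and the squat jar stands upright, let go, near the middle of the chamber floor; no verdict was returned.

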